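Open up the tool cupboard: active door, flush bolt, passive door

ROBOT

A 6-joint arm with a two-finger parallel gripper is mounted at the origin on the work surface. World frame = base frame: x ahead of the robot, y to its left, z up, the work surface at z = 0. Lengths are in m, angles in rad, forces in N, time in s.
With the tool pointing down it reaches from about 0.35 to 0.875 m from the base axis. Payload 15.5 kg.
Tool frame: the origin (TCP) lies between the finger pads; the fingertips stand arm.tcp_to_tips ahead of it and the grasp point (between the pads) lies 6 mm ahead of it (arm.tcp_to_tips is the distance from the TCP to the fingertips, in m); y points along the fingers, x is the direction in which the jaws open and shut, and the axes are right-handed (so a half turn about y gives the same grasp; the last joint's range is limited). The gripper opens to 85 mm and grips with 20 to 120 N. Pads are 22 mm wide; open, the fingers measure 114 mm over their backs; the gripper's body (76 mm by 85 mm) begins 54 mm behind the grasp point. The pads swing forward as they close: fully open they stand 13 mm farther back than shut.
Start: joints at [1.038, 0.494, 1.345, -0, 1.302, -0.096], TCP at [0.264, 0.566, 0.256] pointing down, gripper open.
Joint ranges: [-2.91, 2.91], [-0.82, 2.16], [0.22, 2.67], [-1.22, 4.37], [0.12, 2.79], [-3.08, 3.08]. Speed limits (rad/s): [1.89, 1.89, 2.57, 3.01, 3.01, 3.01].

INTERFACE

Orientations are given as a rotation vector (axis times angle).
In Python, from workcell import arm gives the robot as it stands.
- The arm moves only by the shell command python3 -m handwheel 'ROWS' [OPENING] [FORCE]. ROWS is JSON, a list of rows, each a list of 2 entries, a list of its own where there are three numbers: the shift along the tool's x, y, z in cm, then the turn about the tool's y in rad. A call has 1 to 20 rows; each row shifts and turns the pose as measured when the row begins, along the tool's axes as they then stand; what a row does not reach is not made up. A row lasts 1/12 s, in which the tool goes at most 41.7 mm and 7.16 degrees, less where a joint would pass 70% of its speed; a pose out of reach is approached as far as the arm can. A call is refused whole if a number of a shift passes 4.17 or a number of a turn 0.125, either way. A call with a gripper value outside its range is refused whole. OPENING is the closure, from -1 (fully open) to 1 (shut), so that 0 is half open, set as the call begins (- or left out, the last holds). The fingers move at their own pace and stop on an object; FORCE is the grip in N (left out, the last holds). Time passes only in rows, so rows that do not move let the fingers close. It gives the time, the measured TCP pose, the force and the opening at its end, in the units of the state.
- arm.get_state(): the state, without advancing time (a new reading comes with each control period).
- arm.capture(name): name is "side" or "top" or "wrist"; returns (picture, depth): 420x560x3 uint8, red, green, blue; 420x560 float32, m along the optical axis (not along the pixel's ray), 0 where there is no reading.
- arm.calibration(name): a dict with "intrinsics" (3x3 intrinsics, pixels), "dist_coeffs" ([k1, k2, p1, p2, k3] as OpenCV has them; the pictures are not rectified), "pose" (4x4, takes a point from camera to world coordinates). Camera axes: x right, y up, looking along -z (the intrinsics and any distortion apply to the point x, -y, -z); pixel columns grow to the right and rows downward; lengths in m; the calibration is good to about 2 mm. A picture is of the moment at which its call begins: read the wrist's pose just before it. calibration takes no time and is no camera call; for the wrist camera it gives the pose at the moment of the call.
- arm.close_job(): hands the job in, once; it reports no verdict.
Trained networks look in the newest picture that a camera, given by its name, has taken for a name from the list of things; names that differ only in an ending like _2 or _b are one class to them, and where a whole thing is asked for, a point or a joint stands for the part that bears it (a point fixed in the world has none). Each returns a list of dicts, best first, with "confidence" (0 to 1); they miss things now and then, are a little off and sometimes report something else, mostly with a low value. They report only what shows in the picture. A call takes as long as a camera call.
- arm.silhouettes(camera, thing): "region" (420x560 bool, what is visible of it) and "pixel" ([column, row] in pixels, amid what is visible of it).
- arm.landmark_of(camera, thing): "pixel" ([column, row] in pixels: a listed point, or the origin of a listed thing).
The state is a dict: "t": time; "q": joint angles; "joint_vel": joint speeds; "joint_efforts": joint torques, N m; "tcp_pos": TCP position; "ee_rot": TCP orientation; "ft_force": force on the tool from outside, world axes, zero at the start; "torque": the same for the moment, N m; "width": opening from 0.0 (shut) to 1.0 (fully open).
Only numpy, scipy, OpenCV 4.12 (cv2) and the standard library are available. Lean on these libraries where they do the work, as an engineer would, in place of code of your own. Each camera call takes 0.05 s, during which the arm holds its last target.

TASK

Open the joiner's tool cupboard right up for the class: swing the active door (the right-hand one, with the cover strip) well open, then slide the flush bolt in the edge of the other door all the way down with its thumb piece, and swing that door open too. Leave both doors standing open about square to the front or further, with the bolt still drawn. Do not force the bolted door, and leave the tools on the bench and the glue bottle on the cupboard where they are.

Things in the scene. Friction and masses are not known exactly. Their poses are not given: they have to be found in the camera images.
- cupboard: Plywood bench-top cupboard, fixed: 400 wide (y) x 180 deep (x) x 300 mm high. Origin: centre of its underside; front faces its own -x. A pair of pine doors, each 192 wide, 246 high (z 50 to 296), 22 thick, lies on its front face (local x -90 to -112 mm). Meeting edges at local y -8 and +8: the 16 mm gap is covered in front by a strip on the active door. Top board 18 thick, front edge at local x -90.
- active_leaf (a joint): Angle of the active door: the right-hand one seen from the robot (local y < 0), known by the cover strip (44 wide, 8 mm thick) on its front, which laps over the other door's edge. 0 shut, grows as it swings out to the robot (counter-clockwise from above), stop at 1.9; 1.57 is square to the front. About 0.6 kg, no latch, may start ajar; turns lightly (0.12 N m) and stays where left.
- active_hinge (a point): Point on the active door's vertical hinge axis, 222 mm above the bench, at the carcass's outer front edge (local x -90, y -200 mm). Its yaw is the cupboard's yaw plus the door's angle.
- active_handle (a point): Grip point on the axis of the active door's pull: vertical round steel bar 12 mm thick, z 150 to 292 mm, axis 40 mm in front of the door's face, 58 mm from the cupboard's middle (local x -152, y -58 when shut). The point is 275 mm above the bench, 17 mm below the bar's top, 21 mm below the door's top. 10 mm stems join bar and door at z 189 and 253, so the bar's top end is free. x points into the door's face.
- passive_leaf (a joint): Angle of the passive door: the left-hand one (local y > 0), same size and weight, no strip. 0 shut, grows as it swings out to the robot (clockwise from above), stop at 1.9; 1.57 is square to the front. Locked by its flush bolt until that is drawn, and behind the cover strip while the active door is shut; then it turns lightly and stays where left.
- passive_hinge (a point): Point on the passive door's vertical hinge axis, 222 mm above the bench (local x -90, y +200 mm). Its yaw is the cupboard's yaw minus the door's angle.
- passive_handle (a point): Grip point on the passive door's pull, the mirror image of the active one (local x -152, y +58 mm when shut, 275 mm above the bench).
- bolt (a joint): Travel in m of the flush bolt in the passive door's meeting edge: 0 = up in the keep plate (locked), 0.016 = fully drawn down, at its stop. The 9 mm rod leaves the plate at about 0.010. Slides with about 6 N of friction and stays where left.
- bolt_thumb (a point): Centre of the top face of the bolt's steel thumb piece, a ridged block 14 (x) x 13 (y) x 14 mm (z) standing 13 mm out of the passive door's meeting edge (to local -y), 6 mm in front of the top board's edge. Its top is 14 mm below the door's top (z 282) when up. It is within the gap between the doors: with the active door swung away it is free from above, and slides straight down.
- keep (a point): Centre of the top face of the bolt's keep plate: steel, 52 (x) x 24 (y) x 4 mm, lying on the cupboard's top (top face z 304 mm) across its front edge, reaching over the passive door. It spans local y +17 to +41, so it is not over the thumb piece. When up, the bolt's rod stands 6 mm proud of it.
- mallet: round-headed beech joiner's mallet, 320 mm long, head 91 mm across; bystander. Origin on its underside, x along the handle towards the head
- chisel: bench chisel, 260 mm long and 27 mm high, lying in front of the cupboard, partly under the path of the doors, which pass over it; bystander. Origin on its underside, x towards the blade
- offcut: pine offcut 130 x 62 x 19 mm lying in front of the cupboard, partly under the path of the doors, which pass over it; bystander. Origin on its underside
- drawknife: drawknife, blade 240 mm, two turned handles, 26 mm high; bystander. Origin under the middle of the blade
- try_square: try square, stock 110 mm, blade 150 mm, 16 mm high; bystander. Origin under the stock
- clamp: steel bar clamp 340 mm long, 30 mm high; bystander. Origin under the middle of the bar
- glue: white glue bottle, 60 mm across, 130 mm high, standing on the cupboard's top, well back from the doors; bystander. Origin at the centre of its underside

How it is judged:
By the outcome, as a careful person would: the job done as asked, in the order asked, and still so for the second after the job is handed in, with the robot touching nothing.
It also fails if it takes over 67 s, if anything falls off the work surface, if the arm or the gripper's body presses on something with over 40 N, if the wrist force passes 120 N, or if a joint passes its speed limit or range.

## Working session

There is one attempt and no reset: what is moved stays moved. The work goes in short steps, Python scripts to look and compute and a shell command to move; the robot and the scene stay as the last step left them, time stands still between calls to the robot, and variables do not carry over. Pictures are saved under pics/ and viewed, and the job is handed in when it is done.

```bash
mkdir -p pics; ls
cat > h.py <<'E'
import numpy as np, cv2
from scipy.spatial.transform import Rotation as R
from workcell import arm
def snap(cam,name):
    p,d=arm.capture(cam); cv2.imwrite(f'pics/{name}.png',p[:,:,::-1]); np.save(f'/tmp/{name}.npy',d); return p,d
def ray(cam,px,cal=None):
    c=cal or arm.calibration(cam); K=np.array(c['intrinsics']);D=np.array(c['dist_coeffs']);P=np.array(c['pose'])
    u=cv2.undistortPoints(np.array([[px]],float),K,D)[0,0]
    return P,np.array([u[0],-u[1],-1.0])
def at_depth(cam,px,z,cal=None):
    P,r=ray(cam,px,cal); return P[:3,:3]@(r*z)+P[:3,3]
def at_height(cam,px,h,cal=None):
    P,r=ray(cam,px,cal); w=P[:3,:3]@r; return P[:3,3]+w*(h-P[2,3])/w[2]
def st():
    s=arm.get_state(); print('t',s['t'],'tcp',np.round(s['tcp_pos'],4),'rot\n',np.round(R.from_rotvec(s['ee_rot']).as_matrix(),3),'F',np.round(s['ft_force'],1),'w',s['width'],'q',np.round(s['q'],3)); return s
E
python3 - <<'E'
from h import *
st(); print(arm.tcp_to_tips)
for c in('side','top'):
    snap(c,c+'0')
    for n in ('cupboard','active_hinge','active_handle','passive_hinge','passive_handle','bolt_thumb','keep'):
        for r in arm.landmark_of(c,n)[:2]:
            px=r['pixel']; h={'cupboard':0,'active_hinge':.222,'passive_hinge':.222,'active_handle':.275,'passive_handle':.275,'bolt_thumb':.282,'keep':.304}[n]
            print(c,n,np.round(px,1),round(r['confidence'],2),np.round(at_height(c,px,h),4))
E
```

```text
pics
t 0.0 tcp [0.2642 0.566  0.2557] rot
 [[ 0.423 -0.001 -0.906]
 [ 0.906 -0.001  0.423]
 [-0.001 -1.     0.   ]] F [-0.3  0.4 -0.5] w 1.002683196028929 q [ 1.039  0.494  1.346 -0.     1.302 -0.095]
0.025
side active_hinge [313.  250.2] 0.85 [ 0.5864 -0.2519  0.222 ]
side active_handle [280.7 211.5] 0.75 [ 0.5357 -0.1157  0.275 ]
side passive_hinge [281.  184.5] 0.57 [0.615 0.13  0.222]
side passive_handle [275.5 191.8] 0.86 [ 0.555  -0.0018  0.275 ]
side bolt_thumb [253.4 308. ] 0.71 [ 0.3512 -0.4998  0.282 ]
side bolt_thumb [217.1 187.4] 0.46 [0.3879 0.0626 0.282 ]
side keep [297.1 182.9] 0.92 [ 0.6185 -0.0167  0.304 ]
top cupboard [294.3 178.6] 0.97 [ 0.699  -0.0747  0.    ]
top cupboard [120.4 239.2] 0.68 [0.4683 0.5459 0.    ]
top active_hinge [360.6 198.5] 0.83 [ 0.5861 -0.263   0.222 ]
top active_hinge [193.3 268.9] 0.29 [0.3665 0.2406 0.222 ]
top active_handle [316.5 210.2] 0.86 [ 0.5396 -0.1199  0.275 ]
top active_handle [361.7 197.3] 0.2 [ 0.5797 -0.2532  0.275 ]
top passive_hinge [231.8 184.5] 0.83 [0.6242 0.1333 0.222 ]
top passive_hinge [123.8 240.7] 0.21 [0.4475 0.4521 0.222 ]
top passive_handle [272.7 205.1] 0.6 [0.5529 0.0078 0.275 ]
top keep [284.3 188.4] 0.67 [ 0.5968 -0.0243  0.304 ]
```

View pictures.

View pics/top0.png

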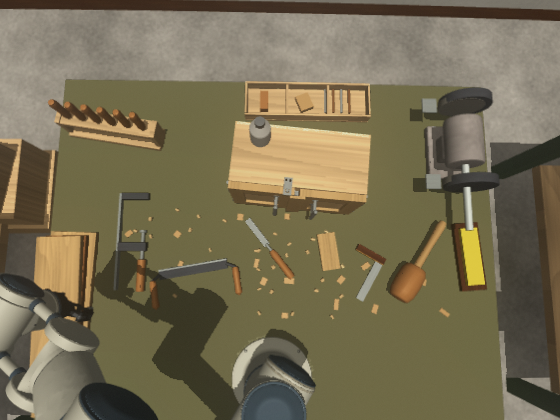

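View pics/side0.png

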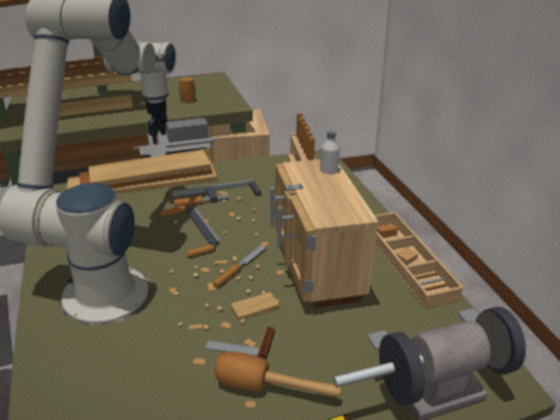

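Run:
```python
from h import *
d=np.load('/tmp/top0.npy'); c=arm.calibration('top'); K=np.array(c['intrinsics']);D=np.array(c['dist_coeffs']);P=np.array(c['pose'])
v,u=np.mgrid[100:230,210:390]
uv=np.stack([u.ravel(),v.ravel()],1).astype(float)
n=cv2.undistortPoints(uv[:,None],K,D)[:,0]; z=d[v.ravel(),u.ravel()]
w=(np.c_[n[:,0],-n[:,1],-np.ones(len(n))]*z[:,None])@P[:3,:3].T+P[:3,3]
m=(w[:,2]>.285)&(w[:,2]<.32)
print(P[:3,3],m.sum(),np.percentile(w[m,2],[5,50,95]))
r=cv2.minAreaRect(w[m,:2].astype(np.float32)); print(r, cv2.boxPoints(r))
# depth at leaf tops
from math import *
yaw=-.096
for rr in (r,):
  pass
C=np.array([.694,-.0735]); 
L=(w[m,:2]-C)@np.array([[cos(yaw),-sin(yaw)],[sin(yaw),cos(yaw)]])
for a in np.arange(-.2,.2,.02):
  k=(L[:,1]>a)&(L[:,1]<a+.02); print(round(a,2),np.round([L[k,0].min(),L[k,0].max()],3))
```

```text
[0.36546427 0.02512635 1.38766096] 9065 [0.29524674 0.30028626 0.30406038]
((0.6586325764656067, -0.06634999811649323), (0.4016434848308563, 0.2500002980232239), 84.67827606201172) [[ 0.51554537 -0.25471258]
 [ 0.7644681  -0.27789965]
 [ 0.8017198   0.12201259]
 [ 0.5527971   0.14519966]]
-0.2 [-0.114  0.089]
-0.18 [-0.115  0.088]
-0.16 [-0.115  0.089]
-0.14 [-0.115  0.089]
-0.12 [-0.116  0.088]
-0.1 [-0.115  0.087]
-0.08 [-0.116  0.089]
-0.06 [-0.161  0.086]
-0.04 [-0.124  0.087]
-0.02 [-0.125  0.088]
-0.0 [-0.126  0.088]
0.02 [-0.126  0.088]
0.04 [-0.161  0.089]
0.06 [-0.159  0.087]
0.08 [-0.116  0.087]
0.1 [-0.117  0.084]
0.12 [-0.116  0.016]
0.14 [-0.116  0.047]
0.16 [-0.117  0.087]
0.18 [-0.117  0.087]
```

```bash
python3 -m handwheel '[[[0,-3.6,0],0.123],[[0,-3.6,0],0.123],[[0,-3.6,0],0.123],[[0,-3.6,0],0.123],[[0,0,0],0.123],[[0,0,0],0.123],[[0,0,0],0.123],[[0,0,0],0.123],[[0,0,0],0.123],[[0,0,0],0.123],[[0,0,0],0]]' -1 20
```

```text
t: 1.72
tcp_pos: [0.264, 0.5657, 0.4083]
ee_rot: [-1.569, 0.095, -0.095]
ft_force: [0.2, -0.1, -0.2]
width: 1.006
```

```bash
python3 -m handwheel '[[[1.6,0,-3.2],0],[[1.6,0,-3.2],0],[[1.6,0,-3.2],0],[[1.6,0,-3.2],0],[[1.6,0,-3.2],0],[[1.6,0,-3.2],0],[[1.6,0,-3.2],0],[[1.6,0,-3.2],0],[[1.6,0,-3.2],0],[[1.6,0,-3.2],0],[[1.6,0,-3.2],0],[[1.6,0,-3.2],0],[[1.6,0,-3.2],0],[[1.6,0,-3.2],0],[[1.6,0,-3.2],0],[[1.6,0,-3.2],0],[[1.6,0,-3.2],0],[[1.6,0,-3.2],0],[[1.6,0,-3.2],0],[[0,0,0],0]]'
python3 - <<'E'
from h import *
st(); snap('wrist','w1')
for n,h in (('active_handle',.275),('passive_handle',.275),('keep',.304),('bolt_thumb',.282)):
    for r in arm.landmark_of('wrist',n)[:2]: print(n,np.round(r['pixel']),r['confidence'],np.round(at_height('wrist',r['pixel'],h),4))
E
```

```text
t: 3.38
tcp_pos: [0.5268, -0.0934, 0.4075]
ee_rot: [-1.571, 0.011, -0.018]
ft_force: [-0.8, -0.6, -1.6]
width: 1.002
t 3.3833 tcp [ 0.5268 -0.0934  0.4075] rot
 [[ 1.     0.004  0.018]
 [-0.018 -0.     1.   ]
 [ 0.004 -1.     0.   ]] F [-0.8 -0.6 -1.6] w 1.0016665555946211 q [-2.880e-01  2.470e-01  1.323e+00  1.000e-03  1.568e+00 -2.690e-01]
active_handle [278. 226.] 0.91 [ 0.5275 -0.1101  0.275 ]
passive_handle [290.  84.] 0.79 [0.538  0.0038 0.275 ]
passive_handle [277. 227.] 0.49 [ 0.5266 -0.1098  0.275 ]
keep [378. 132.] 0.94 [ 0.5969 -0.0299  0.304 ]
bolt_thumb [350. 163.] 0.8 [ 0.5833 -0.0544  0.282 ]
bolt_thumb [222. 217.] 0.74 [ 0.4812 -0.0963  0.282 ]
```

View pics/w1.png

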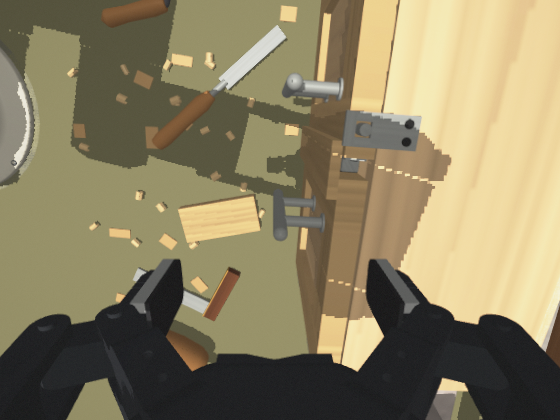

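Run:
```python
from h import *
d=np.load('/tmp/w1.npy'); c=arm.calibration('wrist'); K=np.array(c['intrinsics']);D=np.array(c['dist_coeffs']);P=np.array(c['pose'])
v,u=np.mgrid[0:260,180:560]
uv=np.stack([u.ravel(),v.ravel()],1).astype(float)
n=cv2.undistortPoints(uv[:,None],K,D)[:,0]; z=d[v.ravel(),u.ravel()]
w=(np.c_[n[:,0],-n[:,1],-np.ones(len(n))]*z[:,None])@P[:3,:3].T+P[:3,3]
print(P.round(3))
im=cv2.imread('pics/w1.png')
W=w.reshape(260,380,3)
for px in [(281,232),(280,236),(281,228),(294,84),(350,163),(378,132),(363,130),(450,100),(450,200),(335,240),(345,220),(360,190)]:
    print(px,W[px[1],px[0]-180].round(4))
# bar points z .2-.295
for box in [(272,190,290,242),(284,72,304,98)]:
    B=W[box[1]:box[3],box[0]-180:box[2]-180].reshape(-1,3); k=(B[:,2]>.283)&(B[:,2]<.3); print(B[k].mean(0),B[k].min(0),B[k].max(0),k.sum())
yaw=-.093;C=np.array([.692,-.0705]);L=(W[...,:2]-C)@np.array([[np.cos(yaw),-np.sin(yaw)],[np.sin(yaw),np.cos(yaw)]])
for row in (40,100,200,250):
    print(row,[(u0+180,*np.r_[L[row,u0],W[row,u0,2]].round(3)) for u0 in range(110,230,6)])
```

```text
[[ 1.     0.018  0.001  0.525]
 [-0.018  0.958  0.286 -0.015]
 [ 0.004 -0.286  0.958  0.525]
 [ 0.     0.     0.     1.   ]]
(281, 232) [ 0.5291 -0.1066  0.2921]
(280, 236) [ 0.5283 -0.1104  0.2911]
(281, 228) [ 0.5293 -0.105   0.2874]
(294, 84) [0.5395 0.0035 0.2916]
(350, 163) [ 0.5836 -0.0542  0.2821]
(378, 132) [ 0.5969 -0.0295  0.3035]
(363, 130) [ 0.5846 -0.0277  0.3097]
(450, 100) [ 0.647  -0.0085  0.2997]
(450, 200) [ 0.6567 -0.0805  0.2998]
(335, 240) [ 0.5715 -0.1128  0.2958]
(345, 220) [ 0.5785 -0.096   0.2965]
(360, 190) [ 0.5887 -0.0724  0.2964]
[ 0.52863213 -0.10887865  0.28923744] [ 0.5227299  -0.11604484  0.28325242] [ 0.53420912 -0.1043706   0.2927972 ] 182
[0.54013723 0.00530073 0.29002921] [ 5.34779006e-01 -9.76428321e-05  2.83766343e-01] [0.54613776 0.01114503 0.29315883] 226
40 [(290, np.float64(-0.154), np.float64(0.147), np.float64(0.001)), (296, np.float64(-0.145), np.float64(0.147), np.float64(0.001)), (302, np.float64(-0.136), np.float64(0.148), np.float64(0.002)), (308, np.float64(-0.127), np.float64(0.149), np.float64(-0.001)), (314, np.float64(-0.118), np
[... 4224 characters left out ...]
4(-0.108), np.float64(-0.061), np.float64(0.297)), (350, np.float64(-0.103), np.float64(-0.061), np.float64(0.296)), (356, np.float64(-0.098), np.float64(-0.061), np.float64(0.296)), (362, np.float64(-0.095), np.float64(-0.058), np.float64(0.301)), (368, np.float64(-0.09), np.float64(-0.058), np.float64(0.3)), (374, np.float64(-0.085), np.float64(-0.058), np.float64(0.3)), (380, np.float64(-0.08), np.float64(-0.058), np.float64(0.3)), (386, np.float64(-0.076), np.float64(-0.057), np.float64(0.299)), (392, np.float64(-0.071), np.float64(-0.057), np.float64(0.3)), (398, np.float64(-0.066), np.float64(-0.057), np.float64(0.299)), (404, np.float64(-0.061), np.float64(-0.056), np.float64(0.299))]
```

```bash
python3 -m handwheel '[[[0.2,0,-0.8],0.08],[[0.2,0,-0.8],0],[[0,3,0],0],[[0,3,0],0],[[0,0,0],0],[[0,0,0],0]]' 0.39 20
python3 - <<'E'
from h import *
st(); snap('wrist','w2')
for n,h in (('active_handle',.275),('passive_handle',.275)):
    for r in arm.landmark_of('wrist',n)[:2]: print(n,np.round(r['pixel']),r['confidence'],np.round(at_height('wrist',r['pixel'],h),4))
E
```

```text
t: 4.13
tcp_pos: [0.5276, -0.0994, 0.35]
ee_rot: [-1.569, 0.055, -0.07]
ft_force: [-0.6, 0.0, 0.8]
width: 0.304
t 4.1333 tcp [ 0.5276 -0.0994  0.35  ] rot
 [[ 0.997  0.01   0.079]
 [-0.079  0.001  0.997]
 [ 0.01  -1.     0.001]] F [-0.6  0.   0.8] w 0.30351885043817745 q [-0.299  0.282  1.427  0.003  1.424 -0.221]
active_handle [278. 249.] 0.66 [ 0.5293 -0.1149  0.275 ]
active_handle [405. 117.] 0.3 [ 0.6111 -0.0364  0.275 ]
```

View pics/w2.png

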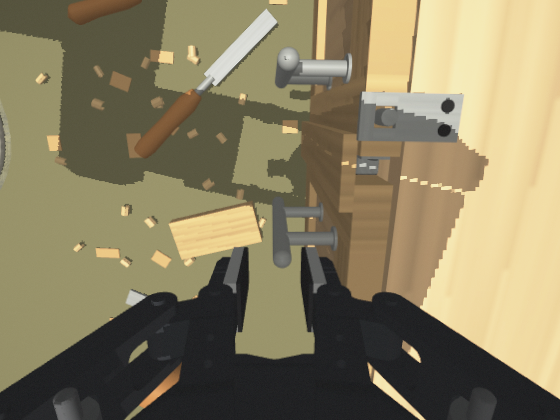

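```bash
python3 -m handwheel '[[[0.2,0,-1],0.03],[[0.1,0,-0.6],0],[[0,1.0,0],0],[[0,0,0],0]]'
python3 -m handwheel '[[[0,1.5,0],0],[[0,1,0],0],[[0,0,0],0]]'
```

```text
t: 4.62
tcp_pos: [0.5315, -0.1182, 0.3442]
ee_rot: [-1.57, 0.075, -0.102]
ft_force: [-0.6, -0.5, -1.2]
width: 0.304
t: 4.87
tcp_pos: [0.5322, -0.119, 0.3185]
ee_rot: [-1.571, 0.074, -0.104]
ft_force: [0.4, -0.1, -0.8]
width: 0.305
```

```bash
python3 -m handwheel '[[[-0.2,0,0.7],0],[[0,0,0],0],[[0,0,0],0]]'
python3 - <<'E'
from h import *
st(); snap('wrist','w3')
E
```

```text
t: 5.12
tcp_pos: [0.5308, -0.111, 0.3186]
ee_rot: [-1.57, 0.075, -0.103]
ft_force: [-0.3, -0.7, 0.2]
width: 0.306
t 5.1167 tcp [ 0.5308 -0.111   0.3186] rot
 [[ 0.993  0.018  0.113]
 [-0.113 -0.002  0.994]
 [ 0.018 -1.    -0.   ]] F [-0.3 -0.7  0.2] w 0.30558183687881413 q [-0.318  0.31   1.472  0.003  1.342 -0.205]
```

View pics/w3.png

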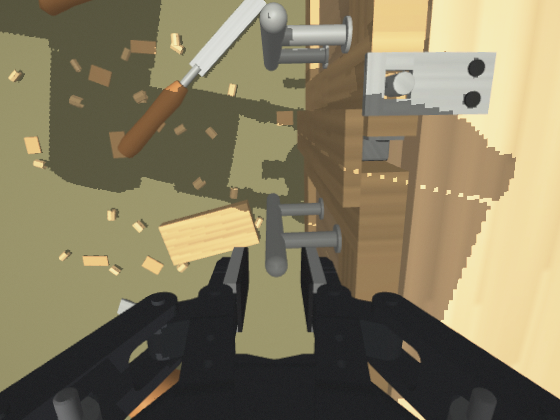

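```bash
python3 -m handwheel '[[[0,1.2,0],0],[[0,1,0],0],[[0,0.8,0],0],[[0,0,0],0]]'
```

```text
t: 5.5
tcp_pos: [0.5323, -0.1109, 0.2891]
ee_rot: [-1.571, 0.072, -0.106]
ft_force: [-0.5, -0.4, -0.5]
width: 0.306
```

Descended freely; close on the bar.

```bash
python3 -m handwheel '[[[0,0,0],0],[[0,0,0],0],[[0,0,0],0],[[0,0,0],0],[[0,0,0],0],[[0,0,0],0]]' 1 25
python3 - <<'E'
from h import *
st(); snap('wrist','w4')
E
```

```text
t: 6.0
tcp_pos: [0.532, -0.1109, 0.2889]
ee_rot: [-1.571, 0.073, -0.104]
ft_force: [1.0, -0.4, -4.8]
width: 0.125
t 6.0 tcp [ 0.532  -0.1109  0.2889] rot
 [[ 0.993  0.02   0.113]
 [-0.113 -0.003  0.994]
 [ 0.02  -1.    -0.001]] F [ 1.  -0.4 -4.8] w 0.12539197357460716 q [-0.317  0.338  1.516  0.004  1.268 -0.206]
```

View pics/w4.png

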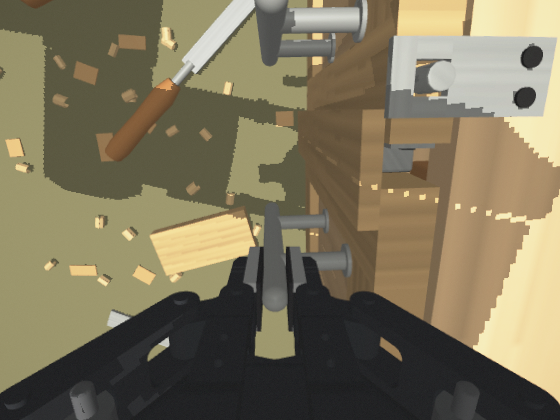

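```bash
python3 -m handwheel '[[[-1.1,0,-0.54],-0.08],[[-1.1,0,-0.54],-0.08],[[-1.1,0,-0.54],-0.08],[[-1.1,0,-0.54],-0.08],[[0,0,0],0]]'
cat >> h.py <<'E'
def door(h,sgn,psi0=-.10):
    s=arm.get_state();p=np.array(s['tcp_pos'])[:2];Rm=R.from_rotvec(s['ee_rot']).as_matrix();psi=np.arctan2(Rm[1,0],Rm[0,0])
    r=p-np.array(h); a0=np.arctan2(.142*sgn,-.062); a=(np.arctan2(r[1],r[0])-psi0)
    th=(a-a0)*sgn; th=(th+np.pi)%(2*np.pi)-np.pi
    print('r',round(float(np.hypot(*r)),4),'theta',round(float(th),3),'psi-psi0',round(float(psi-psi0),3),'F',np.round(s['ft_force'],1),'w',round(s['width'],3),'tcp',np.round(s['tcp_pos'],4),'q6',round(float(s['q'][5]),2),'t',s['t'])
E
python3 -c "
from h import *
door((.580,-.258),1)"
```

```text
t: 6.47
tcp_pos: [0.4877, -0.1332, 0.289]
ee_rot: [-1.569, -0.192, 0.158]
ft_force: [1.0, -0.7, -10.8]
width: 0.128
r 0.1552 theta 0.325 psi-psi0 0.323 F [  1.   -0.7 -10.8] w 0.128 tcp [ 0.4877 -0.1332  0.289 ] q6 -0.61 t 6.4667
```

```bash
python3 -m handwheel '[[[-1.39,0,-0.69],-0.1],[[-1.39,0,-0.69],-0.1],[[-1.39,0,-0.69],-0.1],[[-1.39,0,-0.69],-0.1],[[-1.39,0,-0.69],-0.1],[[-1.39,0,-0.69],-0.1],[[0,0,0],0]]'
python3 -c "
from h import *
door((.580,-.258),1)"
```

```text
t: 7.05
tcp_pos: [0.4316, -0.2072, 0.2889]
ee_rot: [-1.479, -0.67, 0.639]
ft_force: [2.3, -2.9, -8.9]
width: 0.128
r 0.1568 theta 0.929 psi-psi0 0.937 F [ 2.3 -2.9 -8.9] w 0.128 tcp [ 0.4316 -0.2072  0.2889] q6 -1.42 t 7.05
```

```bash
python3 -m handwheel '[[[-1.37,0,-0.71],-0.1],[[-1.37,0,-0.71],-0.1],[[-1.37,0,-0.71],-0.1],[[-1.37,0,-0.71],-0.1],[[-1.37,0,-0.71],-0.1],[[-1.37,0,-0.71],-0.1],[[-1.37,0,-0.71],-0.1],[[-1.37,0,-0.71],-0.1],[[0,0,0],0]]'
python3 -c "
from h import *
door((.580,-.258),1)"
```

```text
t: 7.8
tcp_pos: [0.437, -0.3295, 0.289]
ee_rot: [-1.174, -1.268, 1.26]
ft_force: [1.1, 0.6, -0.8]
width: 0.127
r 0.1599 theta 1.723 psi-psi0 1.745 F [ 1.1  0.6 -0.8] w 0.127 tcp [ 0.437  -0.3295  0.289 ] q6 -2.4 t 7.8
```

```bash
python3 -m handwheel '[[[0,0,0],0],[[0,0,0],0],[[0,0,0],0],[[0,0,0],0],[[0,-1.5,0],0],[[0,-2.5,0],0],[[0,-3,0],0],[[0,-2,0],0],[[0,0,0],0]]' 0.39
python3 - <<'E'
from h import *
st(); snap('wrist','w5'); snap('top','top1')
E
```

```text
t: 8.55
tcp_pos: [0.4382, -0.326, 0.383]
ee_rot: [-1.181, -1.259, 1.248]
ft_force: [0.1, 1.1, 0.0]
width: 0.305
t 8.55 tcp [ 0.4382 -0.326   0.383 ] rot
 [[-0.06   0.005 -0.998]
 [ 0.998  0.004 -0.06 ]
 [ 0.004 -1.    -0.005]] F [0.1 1.1 0. ] w 0.30532856702211886 q [-0.753  0.279  1.342  0.006  1.52  -2.384]
```

View pics/top1.png

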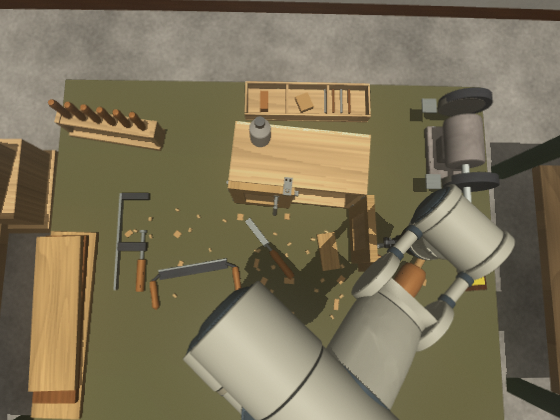

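View pics/w5.png

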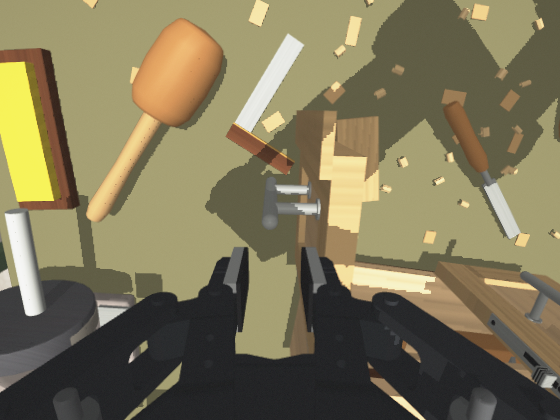

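```bash
python3 -m handwheel '[[[3.6,-0.5,-2.2],0],[[3.6,-0.5,-2.2],0],[[3.6,-0.5,-2.2],0],[[3.6,0,-2.2],0],[[3.6,0,-2.2],0],[[3.6,0,-2.2],0],[[2.4,0,-1.5],0],[[0,0,0],0.124],[[0,0,0],0.124],[[0,0,0],0.124],[[0,0,0],0.124],[[0,0,0],0.124],[[0,0,0],0.124],[[0,0,0],0.124],[[0,0,0],0.124],[[0,0,0],0.124],[[0,0,0],0.124],[[0,0,0],0.124],[[0,0,0],0.124],[[0,0,0],0.124]]' 1
python3 -m handwheel '[[[0,0,0],0],[[0,0,0],0]]'
python3 - <<'E'
from h import *
st(); snap('wrist','w6')
for n,h in (('active_handle',.275),('passive_handle',.275),('keep',.304),('bolt_thumb',.282)):
    for r in arm.landmark_of('wrist',n)[:2]: print(n,np.round(r['pixel']),r['confidence'],np.round(at_height('wrist',r['pixel'],h),4))
E
```

```text
t: 10.32
tcp_pos: [0.5633, -0.065, 0.3696]
ee_rot: [-1.552, 0.03, 0.02]
ft_force: [-0.6, -0.1, 0.6]
width: 0.002
t: 10.48
tcp_pos: [0.5624, -0.0645, 0.3672]
ee_rot: [-1.551, 0.036, 0.02]
ft_force: [-0.2, -0.3, 0.1]
width: -0.004
t 10.4833 tcp [ 0.5624 -0.0645  0.3672] rot
 [[ 0.999 -0.036  0.011]
 [-0.01   0.019  1.   ]
 [-0.036 -0.999  0.019]] F [-0.2 -0.3  0.1] w -0.003719033528210847 q [-0.226  0.339  1.295  0.011  1.546 -0.216]
passive_handle [247. 130.] 0.65 [ 0.5415 -0.0022  0.275 ]
keep [343. 189.] 0.64 [ 0.6006 -0.0351  0.304 ]
bolt_thumb [315. 218.] 0.67 [ 0.5866 -0.0602  0.282 ]
```

View pics/w6.png

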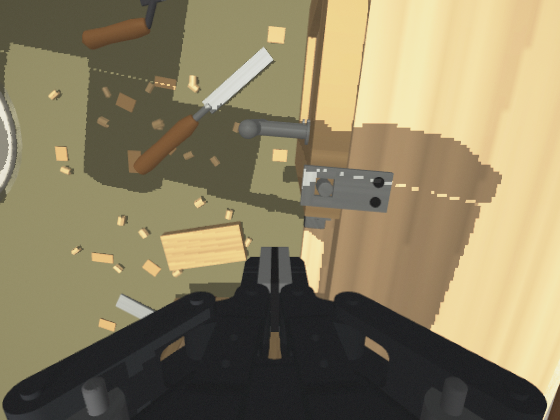

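```bash
python3 - <<'E'
from h import *
d=np.load('/tmp/w6.npy'); c=arm.calibration('wrist'); P=np.array(c['pose']); print(np.array(c['intrinsics'])[0,0])
Rm=R.from_rotvec(arm.get_state()['ee_rot']).as_matrix();p=np.array(arm.get_state()['tcp_pos'])
def tool(px):
    w=at_depth('wrist',px,d[px[1],px[0]]); return np.round(w,4),np.round(1000*(Rm.T@(w-p)),1)
for px in [(248,265),(262,252),(275,252),(286,252),(302,265),(250,290),(300,290),(245,310),(308,310),(275,300),(312,222),(308,226),(322,224),(320,220),(343,200),(318,260),(324,189),(247,128),(360,300),(200,300)]: print(px,*tool(px))
E
python3 - <<'E'
import cv2
im=cv2.imread('pics/w6.png')[160:340,220:400]
cv2.imwrite('pics/w6c.png',cv2.resize(im,None,fx=4,fy=4,interpolation=cv2.INTER_CUBIC)[:600])
E
```

```text
314.85506432157683
(248, 265) [ 0.5499 -0.0579  0.358 ] [-12.6  10.7   6.4]
(262, 252) [ 0.5559 -0.054   0.3525] [-6.5 16.1 10.3]
(275, 252) [ 0.5619 -0.0535  0.3537] [-0.5 14.7 11. ]
(286, 252) [ 0.5669 -0.0542  0.3519] [ 4.6 16.3 10.2]
(302, 265) [ 0.5741 -0.0582  0.3572] [11.6 10.7  6.4]
(250, 290) [ 0.5545 -0.0517  0.3897] [ -9.2 -21.   13.3]
(300, 290) [ 0.5718 -0.0522  0.3886] [  8.2 -20.5  13. ]
(245, 310) [ 0.5539 -0.0531  0.3994] [-10.1 -30.7  12. ]
(308, 310) [ 0.574  -0.0542  0.3974] [ 10.1 -29.4  11.1]
(275, 300) [ 0.5627 -0.0616  0.3803] [ -0.5 -12.    3.4]
(312, 222) [ 0.5847 -0.0633  0.2816] [24.9 85.8  0. ]
(308, 226) [ 0.5821 -0.0663  0.2814] [22.3 86.  -3. ]
(322, 224) [ 0.5915 -0.0646  0.282 ] [31.7 85.1 -1.2]
(320, 220) [ 0.5902 -0.062   0.2814] [30.3 85.8  1.5]
(343, 200) [ 0.6007 -0.0418  0.3049] [39.8 62.4 22.2]
(318, 260) [ 0.6136 -0.1948  0.065 ] [  62.7  298.7 -135.1]
(324, 189) [ 0.5887 -0.0339  0.31  ] [27.5 57.8 30. ]
(247, 128) [ 5.436e-01 -1.000e-04  2.927e-01] [-17.2  77.3  62.9]
(360, 300) [ 0.5917 -0.0534  0.3927] [ 28.  -25.3  12. ]
(200, 300) [ 0.5387 -0.0517  0.3964] [-25.2 -27.1  13.3]
```

View pics/w6c.png

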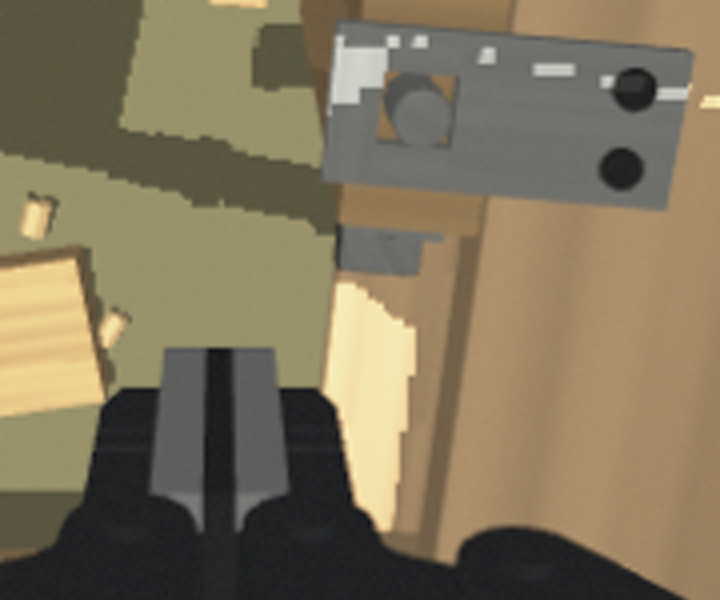

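```bash
python3 -m handwheel '[[[0.6,0,-0.1],0.04],[[0.6,0,-0.1],0.03],[[0.5,0,-0.1],0.02],[[0,0,0],0],[[0,0,0],0],[[0,0,0],0]]'
python3 - <<'E'
from h import *
st(); snap('wrist','w7')
for n,h in (('passive_handle',.275),('keep',.304),('bolt_thumb',.282)):
    for r in arm.landmark_of('wrist',n)[:2]: print(n,np.round(r['pixel']),r['confidence'],np.round(at_height('wrist',r['pixel'],h),4))
im=cv2.imread('pics/w7.png')[160:340,220:400]
cv2.imwrite('pics/w7c.png',cv2.resize(im,None,fx=4,fy=4,interpolation=cv2.INTER_CUBIC)[:600])
E
```

```text
t: 11.23
tcp_pos: [0.5802, -0.0686, 0.3678]
ee_rot: [-1.552, 0.103, -0.049]
ft_force: [-1.1, -0.7, 0.2]
width: 0.001
t 11.2333 tcp [ 0.5802 -0.0686  0.3678] rot
 [[ 0.995 -0.034  0.097]
 [-0.097  0.019  0.995]
 [-0.035 -0.999  0.015]] F [-1.1 -0.7  0.2] w 0.0009120890263329298 q [-0.226  0.367  1.251  0.011  1.561 -0.129]
passive_handle [214. 128.] 0.58 [ 0.5426 -0.0013  0.275 ]
keep [304. 180.] 0.69 [ 0.5975 -0.0355  0.304 ]
bolt_thumb [286. 210.] 0.92 [ 0.5852 -0.0593  0.282 ]
```

View pics/w7c.png

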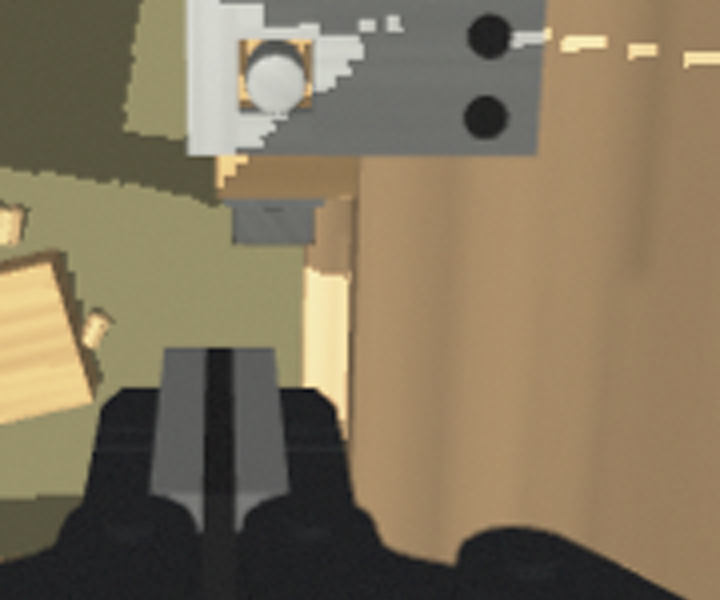

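```bash
python3 -m handwheel '[[[0.06,1.5,-0.02],0],[[0.06,1.5,-0.02],0],[[0.04,1,-0.02],0],[[0,0,0],0],[[0,0,0],0]]'
python3 - <<'E'
from h import *
st(); snap('wrist','w8')
for n,h in (('passive_handle',.275),('keep',.304),('bolt_thumb',.282)):
    for r in arm.landmark_of('wrist',n)[:2]: print(n,np.round(r['pixel']),r['confidence'],np.round(at_height('wrist',r['pixel'],h),4))
im=cv2.imread('pics/w8.png')[160:340,220:400]
cv2.imwrite('pics/w8c.png',cv2.resize(im,None,fx=4,fy=4,interpolation=cv2.INTER_CUBIC)[:600])
E
```

```text
t: 11.85
tcp_pos: [0.5803, -0.0685, 0.3276]
ee_rot: [-1.553, 0.101, -0.05]
ft_force: [0.1, -0.3, -0.0]
width: -0.003
t 11.85 tcp [ 0.5803 -0.0685  0.3276] rot
 [[ 0.995 -0.031  0.097]
 [-0.096  0.018  0.995]
 [-0.033 -0.999  0.015]] F [ 0.1 -0.3 -0. ] w -0.0032492102321597985 q [-0.225  0.391  1.32   0.011  1.465 -0.13 ]
passive_handle [193. 131.] 0.9 [ 0.5406 -0.0011  0.275 ]
keep [316. 194.] 0.58 [ 0.6019 -0.0342  0.304 ]
bolt_thumb [289. 229.] 0.64 [ 0.5876 -0.0586  0.282 ]
```

View pics/w8c.png

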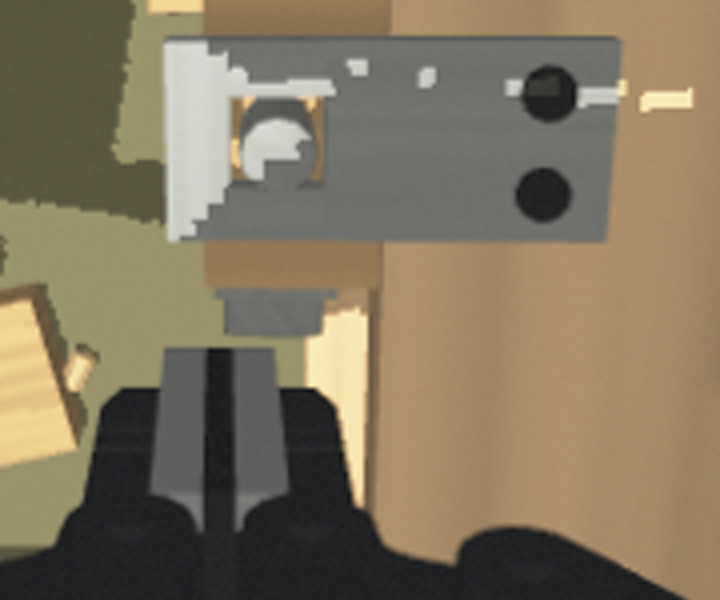

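```bash
python3 -m handwheel '[[[0.15,0.8,0],0],[[0.03,0.8,-0.01],0],[[0,0,0],0],[[0,0,0],0]]'
python3 -m handwheel '[[[0.01,0.3,0],0],[[0.01,0.3,0],0],[[0,0,0],0]]'
python3 - <<'E'
from h import *
st(); snap('wrist','w9')
im=cv2.imread('pics/w9.png')[160:340,220:400]
cv2.imwrite('pics/w9c.png',cv2.resize(im,None,fx=4,fy=4,interpolation=cv2.INTER_CUBIC)[:600])
E
```

```text
t: 12.38
tcp_pos: [0.5826, -0.0687, 0.3117]
ee_rot: [-1.553, 0.098, -0.053]
ft_force: [0.4, -0.5, -0.8]
width: -0.003
t: 12.63
tcp_pos: [0.5828, -0.0687, 0.3054]
ee_rot: [-1.553, 0.098, -0.054]
ft_force: [-1.0, 0.5, 1.3]
width: -0.001
t 12.6333 tcp [ 0.5828 -0.0687  0.3054] rot
 [[ 0.995 -0.027  0.097]
 [-0.096  0.017  0.995]
 [-0.029 -0.999  0.015]] F [-1.   0.5  1.3] w -0.0008134834072654918 q [-0.225  0.41   1.351  0.011  1.411 -0.13 ]
```

View pics/w9c.png

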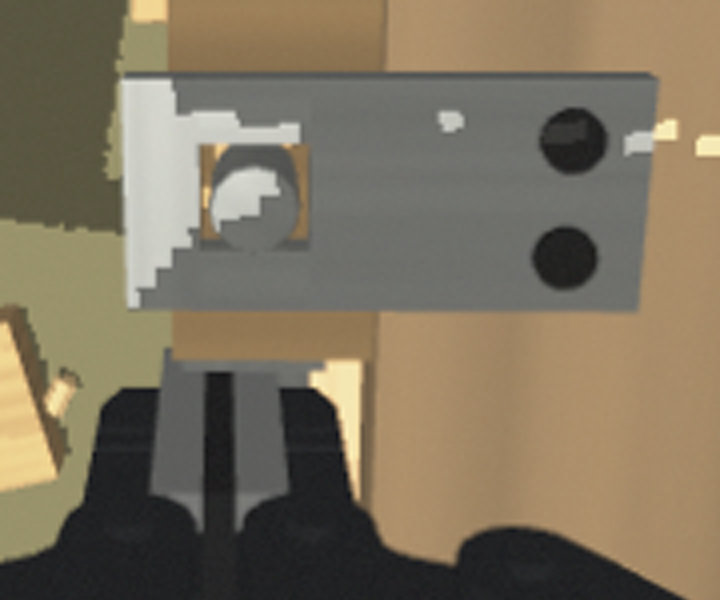

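```bash
python3 -m handwheel '[[[0.01,0.2,0],0],[[0.01,0.2,0],0],[[0,0,0],0]]'
python3 -m handwheel '[[[0.01,0.2,0],0],[[0.01,0.2,0],0],[[0,0,0],0]]'
```

```text
t: 12.93
tcp_pos: [0.5829, -0.0687, 0.3021]
ee_rot: [-1.554, 0.097, -0.054]
ft_force: [-1.4, -0.5, 2.2]
width: 0.001
t: 13.18
tcp_pos: [0.5829, -0.0687, 0.2985]
ee_rot: [-1.554, 0.097, -0.055]
ft_force: [-1.0, -0.2, 2.1]
width: 0.002
```

```bash
python3 -m handwheel '[[[0.01,0.2,0],0],[[0.01,0.2,0],0]]'
python3 - <<'E'
from h import *
st(); snap('wrist','w10')
im=cv2.imread('pics/w10.png')[160:340,220:400]
cv2.imwrite('pics/w10c.png',cv2.resize(im,None,fx=4,fy=4,interpolation=cv2.INTER_CUBIC)[:600])
E
```

```text
t: 13.35
tcp_pos: [0.5831, -0.0687, 0.295]
ee_rot: [-1.554, 0.096, -0.055]
ft_force: [-2.5, -0.2, 5.3]
width: -0.003
t 13.35 tcp [ 0.5831 -0.0687  0.295 ] rot
 [[ 0.995 -0.025  0.097]
 [-0.096  0.016  0.995]
 [-0.027 -1.     0.014]] F [-2.5 -0.2  5.3] w -0.0031062155593330554 q [-0.224  0.418  1.368  0.011  1.385 -0.13 ]
```

View pics/w10c.png

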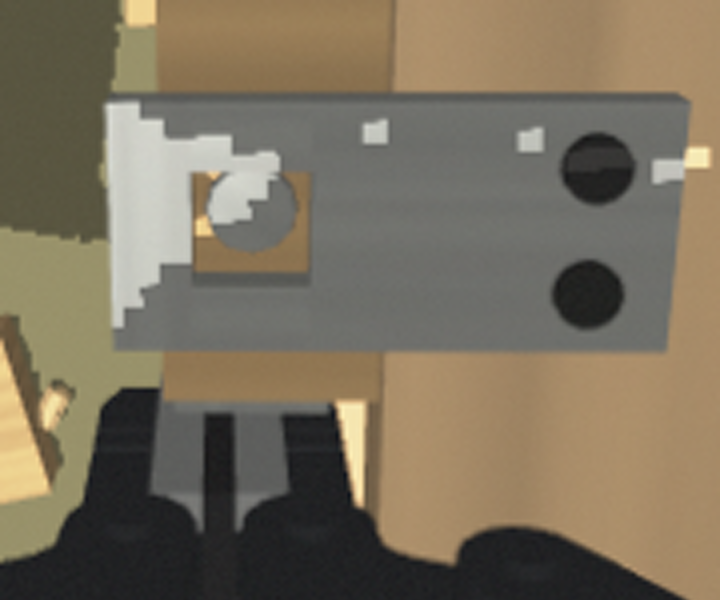

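```bash
python3 -m handwheel '[[[0.01,0.2,0],0],[[0.01,0.2,0],0]]'
python3 -m handwheel '[[[0,0.2,0],0],[[0,0.2,0],0]]'
```

```text
t: 13.57
tcp_pos: [0.5831, -0.0687, 0.2911]
ee_rot: [-1.554, 0.096, -0.055]
ft_force: [-2.8, -0.1, 5.6]
width: -0.001
t: 13.73
tcp_pos: [0.5836, -0.0688, 0.2895]
ee_rot: [-1.555, 0.094, -0.058]
ft_force: [-12.6, 1.7, 38.2]
width: 0.004
```

```bash
python3 -m handwheel '[[[-0.05,-1,0],0],[[-0.05,-1.5,0],0],[[-0.1,-2.5,0],0],[[-0.1,-2.5,0],0],[[0,0,0],0],[[0,0,0],0]]'
python3 - <<'E'
from h import *
st(); p,d=snap('wrist','w11')
def pt(n):
    for r in arm.landmark_of('wrist',n)[:2]:
        px=r['pixel']; z=d[int(round(px[1])),int(round(px[0]))]
        print(n,np.round(px),r['confidence'],'depth->',np.round(at_depth('wrist',px,z),4))
for n in('passive_handle','keep','bolt_thumb'): pt(n)
for r in arm.landmark_of('wrist','passive_handle'): print(at_height('wrist',r['pixel'],.275).round(4))
im=cv2.imread('pics/w11.png')[110:310,220:420]
cv2.imwrite('pics/w11c.png',cv2.resize(im,None,fx=3,fy=3,interpolation=cv2.INTER_CUBIC))
E
```

```text
t: 14.23
tcp_pos: [0.582, -0.0695, 0.3671]
ee_rot: [-1.555, 0.094, -0.057]
ft_force: [0.1, 0.0, -0.9]
width: 0.001
t 14.2333 tcp [ 0.582  -0.0695  0.3671] rot
 [[ 0.995 -0.023  0.096]
 [-0.096  0.016  0.995]
 [-0.024 -1.     0.014]] F [ 0.1  0.  -0.9] w 0.000995853091261504 q [-0.226  0.364  1.256  0.01   1.547 -0.13 ]
passive_handle [208. 125.] 0.95 depth-> [5.459e-01 2.000e-04 2.896e-01]
keep [302. 176.] 0.65 depth-> [ 0.5987 -0.0334  0.303 ]
bolt_thumb [286. 202.] 0.45 depth-> [ 0.5877 -0.0513  0.2932]
[5.421e-01 3.000e-04 2.750e-01]
```

View pics/w11c.png

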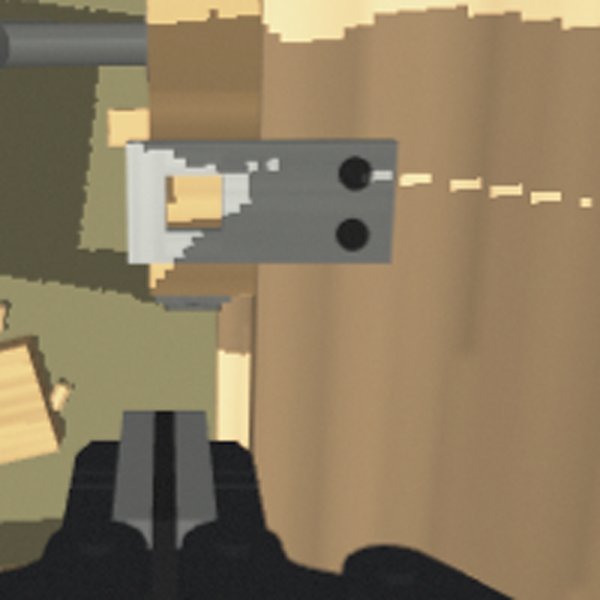

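```bash
python3 -m handwheel '[[[-1.5,0,2.2],0],[[-1.5,0,2.2],0],[[-1.5,0,2.1],0],[[0,0,0],0],[[0,0,0],0],[[0,0,0],0]]' 0.39 25
python3 - <<'E'
from h import *
d=np.load('/tmp/w11.npy'); 
st(); 
p,d2=snap('wrist','w12')
for n,h in (('passive_handle',.275),):
    for r in arm.landmark_of('wrist',n)[:2]: print(n,np.round(r['pixel']),r['confidence'],np.round(at_height('wrist',r['pixel'],h),4))
E
```

```text
t: 14.98
tcp_pos: [0.5405, 0.0016, 0.3632]
ee_rot: [-1.553, 0.103, -0.051]
ft_force: [1.0, 0.0, 0.1]
width: 0.306
t 14.9833 tcp [0.5405 0.0016 0.3632] rot
 [[ 0.995 -0.033  0.098]
 [-0.097  0.017  0.995]
 [-0.034 -0.999  0.014]] F [1.  0.  0.1] w 0.30628858565442413 q [-0.115  0.299  1.366  0.014  1.511 -0.019]
passive_handle [284. 227.] 0.77 [ 0.5434 -0.0024  0.275 ]
```

View pics/w12.png

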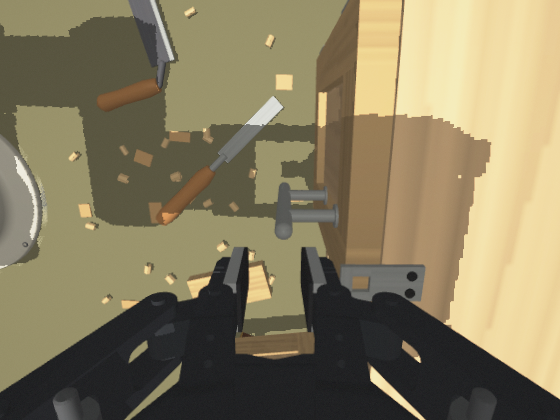

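```bash
python3 -m handwheel '[[[0.4,0,-0.25],0],[[0.05,1.5,-0.02],0],[[0.05,1.5,-0.02],0],[[0.04,1.2,-0.02],0],[[0,0,0],0],[[0,0,0],0]]'
python3 - <<'E'
from h import *
st(); 
p,d2=snap('wrist','w13')
for n,h in (('passive_handle',.275),):
    for r in arm.landmark_of('wrist',n)[:2]: print(n,np.round(r['pixel']),r['confidence'],np.round(at_height('wrist',r['pixel'],h),4))
E
```

```text
t: 15.58
tcp_pos: [0.5483, -0.0065, 0.3193]
ee_rot: [-1.554, 0.105, -0.056]
ft_force: [-0.1, -1.1, 0.9]
width: 0.304
t 15.5833 tcp [ 0.5483 -0.0065  0.3193] rot
 [[ 0.994 -0.031  0.103]
 [-0.102  0.017  0.995]
 [-0.032 -0.999  0.013]] F [-0.1 -1.1  0.9] w 0.3042711164422006 q [-0.128  0.342  1.422  0.013  1.41  -0.027]
passive_handle [264. 241.] 0.75 [ 0.5409 -0.0016  0.275 ]
```

View pics/w13.png

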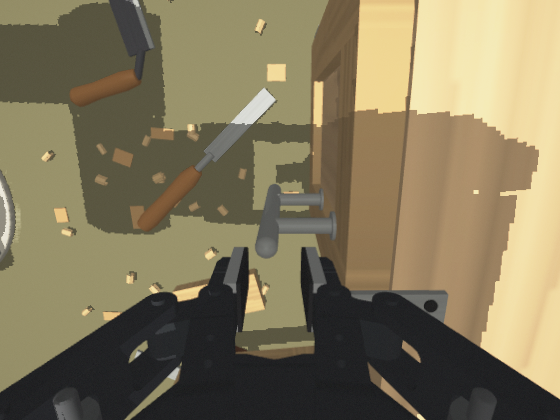

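```bash
python3 -m handwheel '[[[-0.4,0,0.4],0],[[0,0,0],0],[[0,0,0],0]]'
python3 - <<'E'
from h import *
st(); 
p,d2=snap('wrist','w14')
E
```

```text
t: 15.93
tcp_pos: [0.5453, -0.0019, 0.3217]
ee_rot: [-1.554, 0.103, -0.059]
ft_force: [0.3, 0.7, -0.7]
width: 0.309
t 15.9333 tcp [ 0.5453 -0.0019  0.3217] rot
 [[ 0.994 -0.027  0.103]
 [-0.103  0.016  0.995]
 [-0.029 -0.999  0.013]] F [ 0.3  0.7 -0.7] w 0.3089632170640487 q [-0.12   0.334  1.428  0.013  1.409 -0.019]
```

View pics/w14.png

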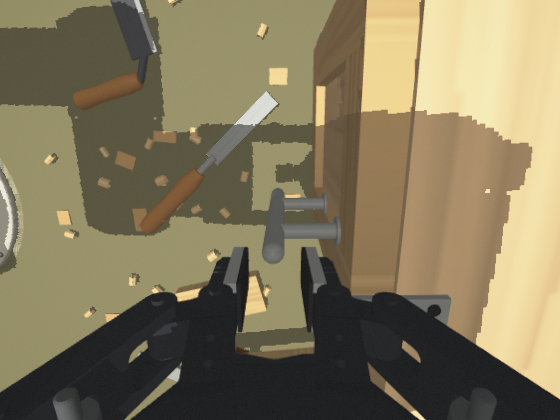

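```bash
python3 -m handwheel '[[[0.05,0.9,0.3],0],[[0.03,0.9,0],0],[[0.03,0.9,0],0],[[0.03,0.7,0],0],[[0,0,0],0],[[0,0,0],0]]'
python3 - <<'E'
from h import *
st(); 
p,d2=snap('wrist','w15')
E
```

```text
t: 16.48
tcp_pos: [0.5457, 0.0023, 0.2837]
ee_rot: [-1.554, 0.103, -0.058]
ft_force: [0.0, 0.8, -0.8]
width: 0.303
t 16.4833 tcp [0.5457 0.0023 0.2837] rot
 [[ 0.994 -0.028  0.102]
 [-0.102  0.016  0.995]
 [-0.029 -0.999  0.013]] F [ 0.   0.8 -0.8] w 0.303043447667897 q [-0.113  0.367  1.484  0.013  1.32  -0.014]
```

View pics/w15.png

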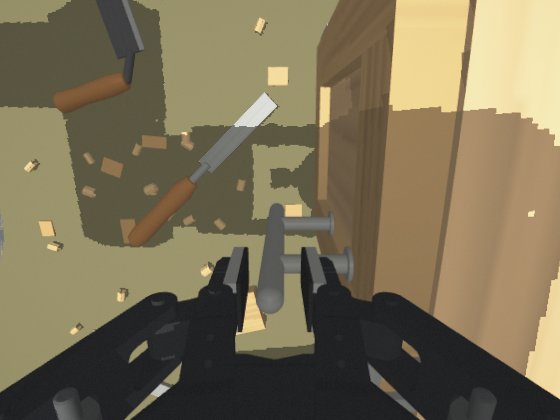

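```bash
python3 -m handwheel '[[[0,-0.5,0],0],[[0,0,0],0]]'
python3 -m handwheel '[[[0,0,0],0],[[0,0,0],0],[[0,0,0],0],[[0,0,0],0],[[0,0,0],0],[[0,0,0],0]]' 1 25
python3 - <<'E'
from h import *
door((.6186,.1373),-1)
E
```

```text
t: 16.7
tcp_pos: [0.546, 0.0021, 0.2892]
ee_rot: [-1.554, 0.103, -0.058]
ft_force: [0.2, -0.1, 0.9]
width: 0.303
t: 17.2
tcp_pos: [0.5438, 0.0024, 0.2898]
ee_rot: [-1.554, 0.106, -0.055]
ft_force: [-1.0, 0.6, -4.1]
width: 0.128
r 0.1542 theta -0.005 psi-psi0 -0.002 F [-1.   0.6 -4.1] w 0.128 tcp [0.5438 0.0024 0.2898] q6 -0.01 t 17.2
```

```bash
python3 -m handwheel '[[[-0.5,0,0.25],0.04],[[-0.6,0,0.3],0.04],[[0,0,0],0]]'
python3 - <<'E'
from h import *
door((.62,.14),-1)
E
```

```text
t: 17.45
tcp_pos: [0.5336, 0.0087, 0.2898]
ee_rot: [-1.553, 0.172, -0.12]
ft_force: [-0.6, 1.4, -5.1]
width: 0.128
r 0.1572 theta 0.071 psi-psi0 -0.086 F [-0.6  1.4 -5.1] w 0.128 tcp [0.5336 0.0087 0.2898] q6 0.08 t 17.45
```

Door moves freely with no resisting force. Continue the arc.

```bash
python3 -m handwheel '[[[-1.39,0,0.69],0.1],[[-1.39,0,0.69],0.1],[[-1.39,0,0.69],0.1],[[-1.39,0,0.69],0.1],[[-1.39,0,0.69],0.1],[[0,0,0],0]]'
python3 - <<'E'
from h import *
door((.62,.14),-1)
E
```

```text
t: 17.95
tcp_pos: [0.4819, 0.0671, 0.2899]
ee_rot: [-1.497, 0.579, -0.52]
ft_force: [-2.4, -0.5, -2.8]
width: 0.129
r 0.1562 theta 0.573 psi-psi0 -0.603 F [-2.4 -0.5 -2.8] w 0.129 tcp [0.4819 0.0671 0.2899] q6 0.7 t 17.95
```

```bash
python3 -m handwheel '[[[-1.39,0,0.69],0.1],[[-1.39,0,0.69],0.1],[[-1.39,0,0.69],0.1],[[-1.39,0,0.69],0.1],[[-1.39,0,0.69],0.1],[[-1.39,0,0.69],0.1],[[0,0,0],0]]'
python3 - <<'E'
from h import *
door((.62,.14),-1)
E
```

```text
t: 18.53
tcp_pos: [0.4673, 0.1584, 0.2899]
ee_rot: [-1.334, 1.051, -0.989]
ft_force: [-2.1, 0.2, -0.8]
width: 0.129
r 0.1538 theta 1.179 psi-psi0 -1.214 F [-2.1  0.2 -0.8] w 0.129 tcp [0.4673 0.1584 0.2899] q6 1.5 t 18.5333
```

```bash
python3 -m handwheel '[[[-1.39,0,0.69],0.1],[[-1.39,0,0.69],0.1],[[-1.39,0,0.69],0.1],[[-1.39,0,0.69],0.1],[[-1.39,0,0.69],0.1],[[-0.7,0,0.35],0.05],[[0,0,0],0]]'
python3 - <<'E'
from h import *
door((.62,.14),-1)
E
```

```text
t: 19.12
tcp_pos: [0.5037, 0.2367, 0.2899]
ee_rot: [-1.086, 1.457, -1.396]
ft_force: [-4.5, 1.9, -0.8]
width: 0.127
r 0.1512 theta 1.753 psi-psi0 -1.762 F [-4.5  1.9 -0.8] w 0.127 tcp [0.5037 0.2367 0.2899] q6 2.17 t 19.1167
```

```bash
python3 -m handwheel '[[[0,0,0],0],[[0,0,0],0],[[0,0,0],0],[[0,0,0],0],[[0,-1.5,0],0],[[0,-2.5,0],0],[[0,-3,0],0],[[0,-3,0],0],[[0,-3,0],0],[[0,0,0],0],[[0,0,0],0]]' 0.39
python3 - <<'E'
from h import *
st(); snap('wrist','w20'); snap('top','top2'); snap('side','side2')
E
```

```text
t: 20.03
tcp_pos: [0.511, 0.231, 0.4268]
ee_rot: [-1.093, 1.444, -1.387]
ft_force: [0.3, -0.4, -0.9]
width: 0.307
t 20.0333 tcp [0.511  0.231  0.4268] rot
 [[-0.273 -0.04   0.961]
 [-0.962  0.01  -0.273]
 [ 0.001 -0.999 -0.041]] F [ 0.3 -0.4 -0.9] w 0.3069844899082092 q [0.306 0.299 1.2   0.022 1.677 2.155]
```

View pics/top2.png

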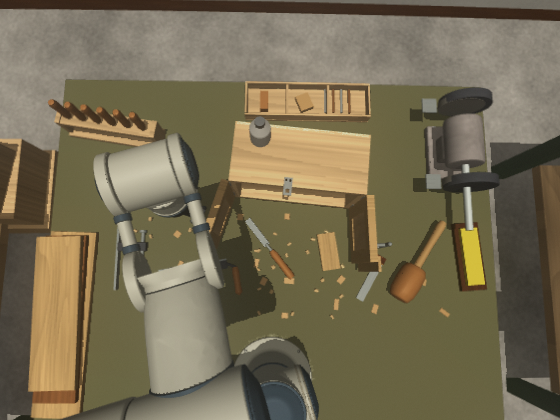

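View pics/side2.png

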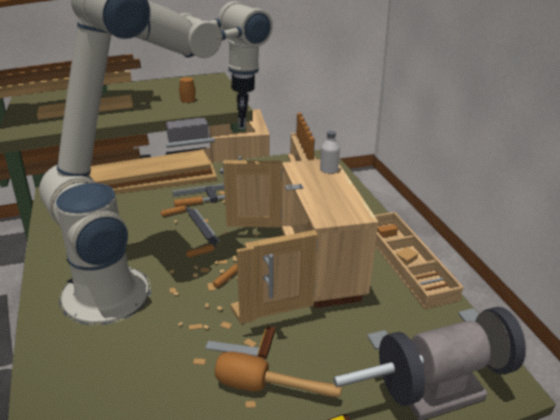

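View pics/w20.png

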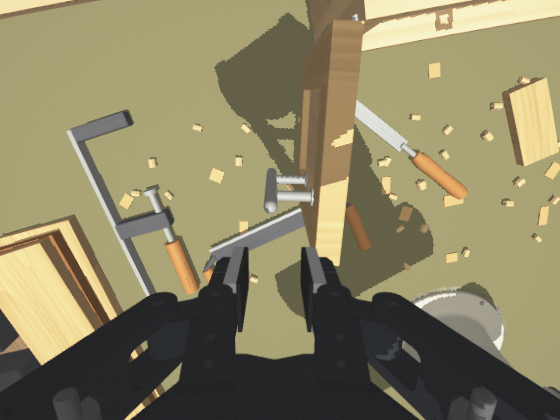

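```bash
python3 - <<'E'
from h import *
d=np.load('/tmp/top2.npy'); c=arm.calibration('top'); K=np.array(c['intrinsics']);D=np.array(c['dist_coeffs']);P=np.array(c['pose'])
v,u=np.mgrid[150:290,190:400]
uv=np.stack([u.ravel(),v.ravel()],1).astype(float)
n=cv2.undistortPoints(uv[:,None],K,D)[:,0]; z=d[v.ravel(),u.ravel()]
w=(np.c_[n[:,0],-n[:,1],-np.ones(len(n))]*z[:,None])@P[:3,:3].T+P[:3,3]
m=(w[:,2]>.287)&(w[:,2]<.303)
front=.605+.1*(w[:,1]+.065)
m&=w[:,0]<front-.04
for nm,k in(('active',m&(w[:,1]<-.1)),('passive',m&(w[:,1]>.05))):
    q=w[k,:2]
    if nm=='active': q=q[q[:,1]>-.30]
    r=cv2.minAreaRect(q.astype(np.float32)); vx,vy,x,y=cv2.fitLine(q.astype(np.float32),cv2.DIST_HUBER,0,.01,.01).ravel()
    if vx>0: vx,vy=-vx,-vy
    a=np.arctan2(vy,vx)
    base=(np.pi/2-.097) if nm=='active' else (-np.pi/2-.097)
    th=(a-base) if nm=='active' else (base-a)
    print(nm,k.sum(),r,'angle',round(float((th+np.pi)%(2*np.pi)-np.pi),3))
for cam in('wrist','top','side'):
    for t in('bolt_thumb','glue','chisel','offcut'):
        for x in arm.landmark_of(cam,t)[:1]: print(cam,t,np.round(x['pixel']),round(x['confidence'],2))
E
python3 - <<'E'
import cv2
im=cv2.imread('pics/side2.png')[140:320,210:390]
cv2.imwrite('pics/s2c.png',cv2.resize(im,None,fx=3.3,fy=3.3,interpolation=cv2.INTER_CUBIC))
E
```

```text
active 520 ((0.45542263984680176, -0.27885279059410095), (0.18011847138404846, 0.03217967599630356), 2.8864312171936035) angle 1.754
passive 307 ((0.5377272963523865, 0.19810371100902557), (0.0667218342423439, 0.12271303683519363), 72.310791015625) angle 1.753
wrist chisel [409. 153.] 0.79
wrist offcut [527. 122.] 0.75
top glue [260. 137.] 0.91
top chisel [269. 248.] 0.65
top offcut [325. 247.] 0.79
side glue [333. 168.] 0.86
side chisel [238. 267.] 0.58
```

View pics/s2c.png

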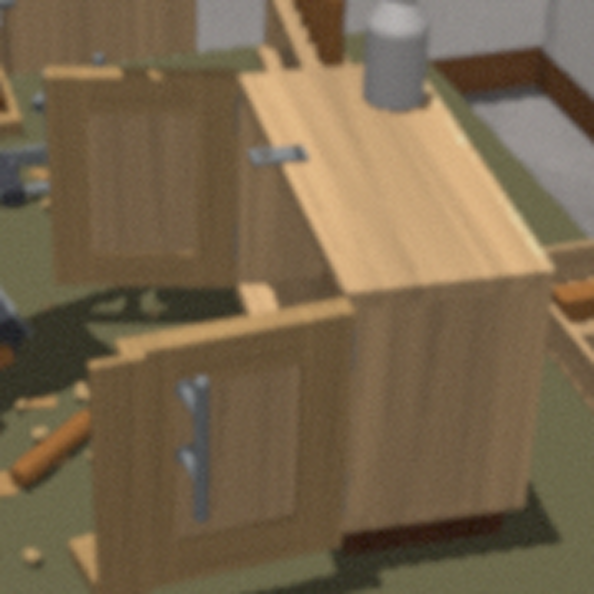

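Run:
```python
from h import *
s=arm.get_state();c=arm.calibration('wrist');T=np.eye(4);T[:3,:3]=R.from_rotvec(s['ee_rot']).as_matrix();T[:3,3]=s['tcp_pos']
H=np.linalg.inv(T)@np.array(c['pose'])
T2=np.eye(4);T2[:3,:3]=R.from_rotvec([-1.555,.094,-.057]).as_matrix();T2[:3,3]=[.582,-.0695,.3671]
c2=dict(c);c2['pose']=T2@H
d=np.load('/tmp/w11.npy')
for px in [(278,211),(282,211),(285,211),(290,211),(285,212),(285,210),(288,212),(285,150),(302,176),(320,170)]: print(px,at_depth('wrist',px,d[px[1],px[0]],c2).round(4))
```

```text
(278, 211) [ 0.5833 -0.0658  0.2649]
(282, 211) [ 0.5862 -0.066   0.2652]
(285, 211) [ 0.5883 -0.0663  0.2647]
(290, 211) [ 0.592  -0.0664  0.2654]
(285, 212) [ 0.5883 -0.0667  0.2658]
(285, 210) [ 0.5889 -0.057   0.293 ]
(288, 212) [ 0.5905 -0.0669  0.2658]
(285, 150) [ 0.5922 -0.0192  0.2945]
(302, 176) [ 0.6007 -0.034   0.3041]
(320, 170) [ 0.6115 -0.0317  0.3026]
```

Thumb piece top is at z≈0.2655 (expected 0.266 when fully drawn): the bolt is at its stop. Handing in.

```bash
python3 -c "
from workcell import arm
print(arm.get_state()['t'],arm.close_job())"
```

```text
the job is handed in; nothing more can be done
20.7833 None
```

Both cupboard doors are standing open past square, the flush bolt is fully drawn, and the job was handed in at 20.8 s.

- **Order:** I swung the active door open by its pull first. I then pressed the bolt's thumb piece down with the closed fingertips until it met its stop, and swung the passive door open by its pull. That door moved freely, with no resisting force.
- **Doors:** the top camera's depth puts both at about 1.75 rad. The arm positions when I let go gave 1.72 and 1.75. The active-door figures differ by 0.03, but both are beyond 1.57.
- **Bolt:** before I opened the passive door, the thumb piece's top measured z ≈ 0.2655, where 0.266 is fully drawn. The keep plate's hole was empty. I did not see the bolt again after that door swung open.
- **Forces:** the highest reading I saw was about 40 N at the wrist (38 N of it upward), from the fingertips when the bolt reached its stop.
- **Tools and bottle:** the glue bottle, chisel, offcut and other tools look unmoved in the last top and side pictures. I compared these by eye, not by measurement.
- **Robot:** the gripper had released the pull and stood about 14 cm above it, touching nothing.
- **Flaws:**
  - Several small moves overshot by up to 9 mm and were corrected before gripping.
  - The tool picked up a tilt of about 2°, which had no effect on the result.

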